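Pin the lamp mount and hold the amber cell in the light path

TASK

Lock the lamp of the small optical bench by moving the red-handled pin from its grey block into the hole of the ear on the lamp post, pushed home until its collar rests on the ear, and let go of it. Then take the amber reference cell out of the white rack, with the fingers on its two frosted faces only (never on the clear amber ends or the cap), and hold it upright, in the air, about midway between lamp and detector, with the beam passing straight through the middle of its two clear ends. Finish while still holding it there; leave the green cell and everything else on the worktop as they are.

Things in the scene. Friction and masses are not known exactly. Their poses are not given: they have to be found in the camera images.
- bench: Fixed optical bench: dark plate 80 x 230 x 12 mm, two posts. Origin: centre of the plate's underside. The beam runs along its y axis, 100 mm above the worktop: lamp (grey finned barrel, 32 mm across) at y = -57 to -106 mm, detector (blue-grey box, 34 mm) at y = +57 to +104 mm. The heads reach 116 mm above the worktop. x points away from the robot within 0.25 rad.
- beam (a point): Point on the axis of the beam midway between lamp and detector, 100 mm above the worktop. Axes as the bench's (y along the beam). Clear air below it down to the base plate.
- ear_hole (a point): Centre of the mouth (top edge) of the hole in the aluminium ear on the lamp post, 75 mm above the worktop, 44 mm to the robot's side of the lamp's axis. The ear is a level plate 32 x 32 x 10 mm; the vertical hole, 11 mm across with a 2 mm chamfer, goes right through, with free air below (the base plate's top is 53 mm below the ear's underside).
- pin: Loose locking pin, 45 g, standing upright. Origin: centre of the underside of its collar; z up along the pin. Below it a steel shank, 8 mm diameter, 38 mm long, with a tapered end; above it the collar (20 mm diameter, 4 mm high), then a round red handle, 14 mm diameter, from z = +4 to +46 mm. Seated in the ear, the origin is level with point ear_hole.
- pin_tip (a point): Lower end of the pin's shank, 38 mm below the pin's origin.
- pin_block: Fixed grey block 50 x 50 x 50 mm, origin in the centre of its underside, with a vertical hole 11 mm across, 42 mm deep, in the middle of its top; at the start the pin stands in it, collar on the block's top.
- cell_rack: Fixed white rack 130 (x) x 46 (y) x 40 (z) mm, origin in the centre of its underside. Two pockets 11 mm deep (26.5 x 18.5 mm) at x = -35 and +35 mm, one for each cell (either way round which is where); the cells stand 39 mm out of it (44 mm with the cap).
- amber_cell: Loose cell of solid amber glass, 24 (x) x 16 (y) x 50 (z) mm, 40 g, black cap 19 x 10 x 5 mm on top. Origin: centre of its underside, 29 mm above the worktop at the start; z up. The two broad faces (facing +y and -y, 16 mm apart) are frosted white; the two narrow ends (+x and -x) are clear amber windows, 12 mm wide. Light must pass along its x. In the rack its x lies along the rack's x.
- amber_cell_mid (a point): Middle of the amber cell, 25 mm above its underside.
- amber_cell_frosted_a: Frosted face of the amber cell on its -y side (origin and axes are those of the cell).
- amber_cell_frosted_b: Frosted face of the amber cell on its +y side (origin and axes are those of the cell).
- amber_cell_window_a: Clear window of the amber cell at its -x end (origin and axes are those of the cell).
- amber_cell_window_b: Clear window of the amber cell at its +x end (origin and axes are those of the cell).
- amber_cell_cap: Black cap on the amber cell (origin and axes are those of the cell).
- green_cell: Loose cell of the same shape in green glass, in the other pocket of the rack; it stays there.
- methylene: Bystander: amber bottle with black cap, 42 x 42 x 99 mm, origin at the centre of its underside.
- lab_timer: Bystander: white timer on a blue foot, 52 x 84 x 35 mm, origin at the centre of its underside.
- coverslips_0: Bystander: small white box with a blue lid, 31 x 31 x 16 mm, origin at the centre of its underside.
- tally_counter: Bystander: chromed tally counter, 54 x 80 x 26 mm, origin at the centre of its underside.
- marker_red: Bystander: white marker with a red end, 15 x 124 x 17 mm, lying, origin at the centre of its underside.

How it is judged:
By the outcome, as a careful person would: the job done as asked, in the order asked, and still so for the second after the job is handed in, while the arm keeps its last pose, push and grip.
It also fails if it takes over 46 s, if anything falls off the work surface, if the arm or the gripper's body presses on something with over 40 N, if the wrist force passes 120 N, or if a joint passes its speed limit or range.

ROBOT

A 7-joint arm with a two-finger parallel gripper is mounted at the origin on the work surface; the furniture and walls round the work are solid. World frame = base frame: x ahead of the robot, y to its left, z up, the work surface at z = 0. Lengths are in m, angles in rad, forces in N, time in s.
With the tool pointing down it reaches from about 0.35 to 0.9 m from the base axis. Payload 8.1 kg.
Tool frame: the origin (TCP) lies at the very end of the fingers, on their centre line; the grasp point (between the pads) lies grip_point_offset behind it (grip_point_offset is the distance from the TCP to the grasp point, in m); z points along the fingers, y is the direction in which the jaws open and shut (so a half turn about z gives the same grasp; the last joint's range is limited). The gripper opens to 92 mm and grips with 3 to 60 N. Pads are 19 mm wide; open, the fingers measure 130 mm over their backs; the gripper's body (75 mm by 190 mm) begins 47 mm behind the grasp point.
Start: joints at [-1.282, 0.434, 0.025, 1.573, -0.012, 1.134, -0.075], TCP at [0.239, 0.578, 0.227] pointing down, gripper open.
Joint ranges: [-2.62, 2.62], [-0.44, 2.09], [-1.27, 1.32], [0.08, 2.57], [-1.32, 4.46], [0.12, 2], [-2.74, 2.74]. Speed limits (rad/s): [2.22, 2.22, 3.01, 3.01, 3.14, 3.14, 3.14].

INTERFACE

Orientations are given as a rotation vector (axis times angle).
In Python, from cell import * gives the robot as it stands.
- The arm moves only by the tool drive_tool, never from a script. Its argument "increments" is a list of rows, each an object of numbers: "grip": the gripper's target within -1 to 1 (shut at 1, half-way at 0, fully open at -1); "tx", "ty", "tz": the shift along the world's x, y, z normalised to -1 to 1, where 1 is 400 mm; "turn": the turn about the world's z normalised to -1 to 1, where 1 is 60 degrees. In form: [{"grip": .., "tx": .., "ty": .., "tz": .., "turn": ..}, ...]. A call has 1 to 20 rows; each row is the pose to reach, as a shift and turn from the pose measured when the call began; what a row does not reach only later rows make up. A row lasts 1/10 s, in which the tool goes at most 50 mm and 8.59 degrees, less where a joint would pass 70% of its speed; a pose out of reach is approached as far as the arm can. A call with a number of a shift or a turn outside -1 to 1 is refused whole. A call with a gripper value outside its range is refused whole. The fingers move at their own pace and stop on an object; "newtons" is the grip in N (left out, the last holds). Time passes only in rows, so rows that repeat a pose let the fingers close. It gives the time, the measured TCP pose, the force and the opening at its end, in the units of the state.
- observe(): the state, without advancing time (a new reading comes with each control period).
- get_image(name): name is "scene" or "top" or "wrist"; returns the picture (400x640x3 uint8, red, green, blue); there is no depth.
- camera_info(name): a dict with "fx", "fy", "cx", "cy" (pixels), "eye" and "rotation" of the camera in the world; the wrist camera has in their place "hand_eye" (4x4, takes a point from camera to tool coordinates, whose origin is the TCP and whose axes are the flange's). Camera axes: x right, y down, z forward; pixel columns grow to the right and rows downward; lengths in m; the calibration is good to about 2 mm. A picture is of the moment at which its call begins: read the wrist's pose just before it. camera_info takes no time and is no camera call.
- sign_off(): hands the job in, once; it reports no verdict.
The state is a dict: "clock": time; "joints": joint angles; "dq": joint speeds; "joint_efforts": joint torques, N m; "position": TCP position; "ee_rot": TCP orientation; "force": force on the tool from outside, world axes, zero at the start; "ft_torque": the same for the moment, N m; "width": opening from 0.0 (shut) to 1.0 (fully open).
Only numpy, scipy, OpenCV 4.12 (cv2) and the standard library are available. Lean on these libraries where they do the work, as an engineer would, in place of code of your own. Each camera call takes 0.05 s, during which the arm holds its last target. There are 200 camera calls.

## Working session

There is one attempt and no reset: what is moved stays moved. The work goes in short steps, Python scripts to look and compute and a tool call to move; the robot and the scene stay as the last step left them, time stands still between calls to the robot, and variables do not carry over. Pictures are saved under pics/ and viewed, about 8 in all and at most 12, crops included, and the job is handed in when it is done.

Besides the shell and the picture viewer there is one more tool, called after "Call:" as name(argument=value, ...), one argument or row to a line, values as JSON. drive_tool: Moves the arm, as the interface text tells. Its arguments: {"type":"object","properties":{"increments":{"type":"array","items":{"type":"object","properties":{"grip":{"type":"number"},"tx":{"type":"number"},"ty":{"type":"number"},"tz":{"type":"number"},"turn":{"type":"number"}}}},"newtons":{"type":"number"}},"required":["increments"]}

```bash
mkdir -p pics; ls; python3 - <<'E'
from cell import *
import cv2,numpy as np
np.set_printoptions(precision=4,suppress=True)
o=observe();print(o)
for n in("scene","top","wrist"):
    print(n,camera_info(n)); 
    im=get_image(n); cv2.imwrite(f"pics/{n}0.png",im[:,:,::-1])
E
```

```text
pics
{'clock': 0.0, 'joints': array([-1.2816,  0.4352,  0.025 ,  1.5741, -0.0116,  1.134 , -0.0751]), 'dq': array([-0.0016,  0.0006,  0.0015,  0.0004,  0.0025, -0.0014, -0.0023]), 'joint_efforts': array([  0.0002, -66.7871,   0.9848, -31.4451,  -0.0607,   0.0431,
         0.0002]), 'position': array([0.2385, 0.5772, 0.226 ]), 'ee_rot': array([-0.6115, -3.0813,  0.0024]), 'force': array([0.0207, 0.2359, 0.2455]), 'ft_torque': array([ 0.016 , -0.0141, -0.0147]), 'width': 1.0017742138161396}
scene {'fx': 365.4440117743688, 'fy': 365.4440117743688, 'cx': 317.61217499488805, 'cy': 198.8730319635767, 'eye': array([-0.2559, -0.527 ,  0.6723]), 'rotation': array([-1.9529,  1.0075, -0.5517])}
top {'fx': 373.9502770866012, 'fy': 373.9502770866012, 'cx': 317.0316451427671, 'cy': 203.18224553010353, 'eye': array([0.3321, 0.0139, 1.1719]), 'rotation': array([-2.1615,  2.123 , -0.1672])}
wrist {'fx': 285.37928939055877, 'fy': 285.37928939055877, 'cx': 314.72172750910715, 'cy': 196.24597379698193, 'hand_eye': array([[-0.0004, -0.9637, -0.2669,  0.0715],
       [ 1.    , -0.0004, -0.    ,  0.0011],
       [-0.0001, -0.2669,  0.9637, -0.1575],
       [ 0.    ,  0.    ,  0.    ,  1.    ]])}
```

```bash
python3 - <<'E'
import cell
print([ (n,getattr(cell,n)) for n in dir(cell) if not n.startswith('__')])
E
```

```text
[('PlanningError', <class 'cell.PlanningError'>), ('camera_info', <function make.<locals>.<lambda> at 0x7f4a64c04680>), ('get_image', <function make.<locals>.drawn_camera at 0x7f4a64c040e0>), ('grip_point_offset', 0.0188), ('observe', <function make.<locals>.<lambda> at 0x7f4a64c045e0>), ('sign_off', <function connect.<locals>.done at 0x7f4a64b77740>)]
```

View pics/top0.png

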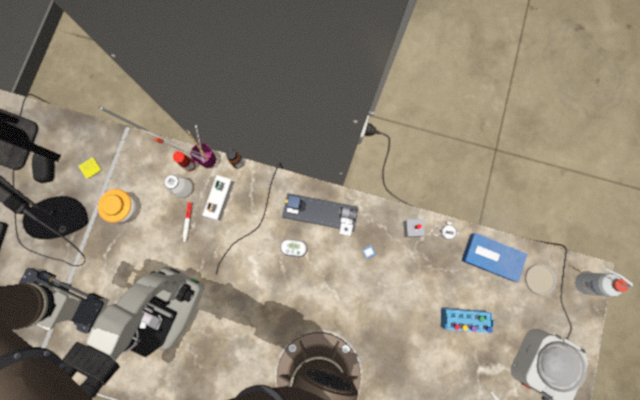

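View pics/scene0.png

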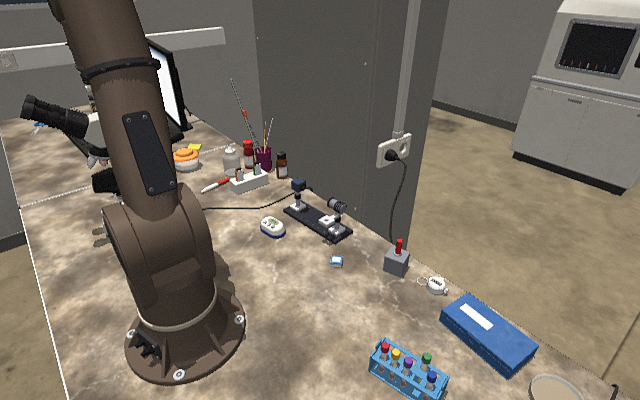

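The top picture shows the rack at about (217,198), the bench at (320,212) with the lamp to the right, and the pin block at (414,228). The scene picture agrees. I'll enlarge the top view.

```bash
cat > h.py <<'E'
from cell import *
import cv2,numpy as np
from scipy.spatial.transform import Rotation as R
np.set_printoptions(precision=4,suppress=True)
def cam(n,o=None):
    c=camera_info(n)
    if n=="wrist":
        T=np.eye(4);T[:3,:3]=R.from_rotvec(o["ee_rot"]).as_matrix();T[:3,3]=o["position"]
        M=T@c["hand_eye"]; Rm,e=M[:3,:3],M[:3,3]
    else: Rm,e=R.from_rotvec(c["rotation"]).as_matrix(),c["eye"]
    return c,Rm,e
def back(n,u,v,z,o=None):
    c,Rm,e=cam(n,o)
    d=Rm@np.array([(u-c["cx"])/c["fx"],(v-c["cy"])/c["fy"],1])
    return e+d*(z-e[2])/d[2]
def proj(n,p,o=None):
    c,Rm,e=cam(n,o)
    q=Rm.T@(np.asarray(p)-e)
    return np.array([c["cx"]+c["fx"]*q[0]/q[2],c["cy"]+c["fy"]*q[1]/q[2]])
def crop(im,x0,y0,w,h,s):
    return cv2.resize(im[y0:y0+h,x0:x0+w,::-1],None,fx=s,fy=s,interpolation=cv2.INTER_CUBIC)
E
python3 - <<'E'
from h import *
t=cv2.imread("pics/top0.png")[:,:,::-1]
a=crop(t,270,185,100,60,7.8);
b=crop(t,190,165,60,65,4.5)[:, :]
c=crop(t,390,205,60,45,4.5)
H=max(b.shape[0],c.shape[0]); f=lambda i:cv2.copyMakeBorder(i,0,H-i.shape[0],0,0,0)
d=np.hstack([f(b),f(c)]); d=cv2.copyMakeBorder(d,0,0,0,780-d.shape[1],0)[:130+170]
cv2.imwrite("pics/crop1.png",np.vstack([a[:,:780],d])[:600*2])
print(np.vstack([a[:,:780],d]).shape, a.shape,d.shape)
for n,u,v,z in[("pin",417,226,.096),("block",415,228,.05),("rack",217,198,.04),("lamp",349,212,.116),("det",293,205,.116),("ear",346,228,.075)]:print(n,back("top",u,v,z))
E
python3 - <<'E'
import cv2
i=cv2.imread("pics/crop1.png");print(i.shape)
cv2.imwrite("pics/crop1b.png",cv2.resize(i,None,fx=600/i.shape[0],fy=600/i.shape[0]) if i.shape[0]>600 else i)
E
```

```text
(760, 780, 3) (468, 780, 3) (292, 780, 3)
pin [ 0.4375 -0.2765  0.096 ]
block [ 0.4358 -0.2827  0.05  ]
rack [0.518  0.3202 0.04  ]
lamp [ 0.472  -0.0782  0.116 ]
det [0.4893 0.0818 0.116 ]
ear [ 0.4299 -0.0732  0.075 ]
(760, 780, 3)
```

View pics/crop1b.png

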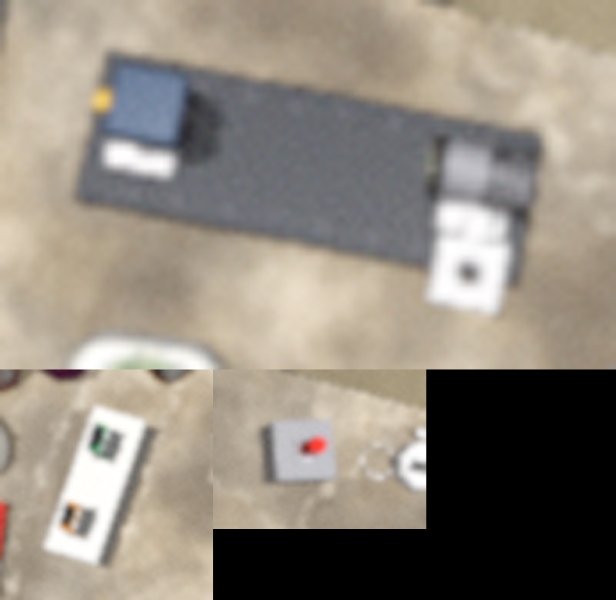

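View pics/wrist0.png

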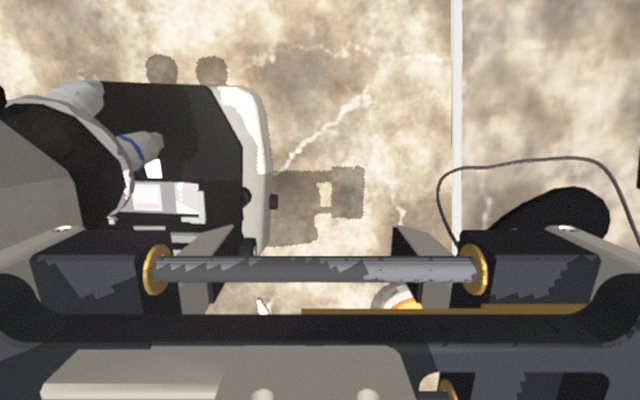

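The top crop shows that the amber cell is in the near pocket and the green one in the far pocket. The ear hole is at about (346,229) and the red handle at (418,227). The wrist view shows the microscope close on the left, so I'll leave by +x first.

```bash
python3 - <<'E'
from h import *
s=6.158
B=lambda u,v,z:back("top",270+u/s,185+v/s,z)
c=[B(u,v,.012) for u,v in((108,55),(540,135),(515,285),(78,200))]
print("plate",*c,"centre",np.mean(c,0))
print("len",np.linalg.norm(c[0]-c[1]),np.linalg.norm(c[3]-c[0]))
d=c[0]-c[1];print("bench y dir deg",np.degrees(np.arctan2(d[1],d[0])))
d=c[3]-c[2];print("bench y dir deg",np.degrees(np.arctan2(d[1],d[0])))
print("hole",B(468,271,.075))
k=3.553
C=lambda u,v,z:back("top",390+(u-213)/k,205+(v-369.5)/k,z)
print("block",C(303,451,.05),"handle top",C(317,444,.096))
D=lambda u,v,z:back("top",190+u/k,165+(v-369.5)/k,z)
r=[D(u,v,.04) for u,v in((95,405),(148,422),(98,563),(44,547))]
print("rack",r,np.mean(r,0)); d=r[0]-r[3]; print(np.linalg.norm(d),np.degrees(np.arctan2(d[1],d[0])))
print("amber",D(77,519,.08))
E
```

```text
plate [0.5397 0.1066 0.012 ] [ 0.5023 -0.1145  0.012 ] [ 0.4257 -0.1019  0.012 ] [0.4648 0.1196 0.012 ] centre [0.4831 0.0025 0.012 ]
len 0.22419847535247311 0.07597634356063297
bench y dir deg 80.41395685807832
bench y dir deg 79.99006778775116
hole [ 0.4269 -0.0732  0.075 ]
block [ 0.436  -0.2837  0.05  ] handle top [ 0.4377 -0.283   0.096 ]
rack [array([0.5902, 0.3253, 0.04  ]), array([0.5759, 0.2783, 0.04  ]), array([0.452 , 0.3146, 0.04  ]), array([0.4649, 0.3616, 0.04  ])] [0.5208 0.32   0.04  ]
0.13046064086290848 -16.17555508895175
amber [0.4841 0.3235 0.08  ]
```

Call:
drive_tool(
  increments=[
    {"tx":0.12,"tz":0.05,"grip":-1},
    {"tx":0.25,"tz":0.1},
    {"tx":0.37,"tz":0.15},
    {"tx":0.5,"tz":0.15},
    {"tx":0.55,"tz":0.15,"ty":-0.1,"turn":0.21},
    {"tx":0.55,"tz":0.15,"ty":-0.2,"turn":0.21},
    {"tx":0.55,"tz":0.15,"ty":-0.32,"turn":0.21},
    {"tx":0.55,"tz":0.15,"ty":-0.44,"turn":0.21},
    {"tx":0.55,"tz":0.15,"ty":-0.56,"turn":0.21},
    {"tx":0.55,"tz":0.15,"ty":-0.62,"turn":0.21},
    {"tx":0.55,"tz":0.15,"ty":-0.62,"turn":0.21},
    {"tx":0.55,"tz":0.15,"ty":-0.62,"turn":0.21},
  ],
)

```text
invalid input
```

Call:
drive_tool(
  increments=[
    {"grip":-1,"tx":0.12,"ty":0,"tz":0.05,"turn":0},
    {"grip":-1,"tx":0.25,"ty":0,"tz":0.1,"turn":0},
    {"grip":-1,"tx":0.37,"ty":0,"tz":0.15,"turn":0},
    {"grip":-1,"tx":0.5,"ty":0,"tz":0.15,"turn":0},
    {"grip":-1,"tx":0.55,"ty":-0.1,"tz":0.15,"turn":0.21},
    {"grip":-1,"tx":0.55,"ty":-0.2,"tz":0.15,"turn":0.21},
    {"grip":-1,"tx":0.55,"ty":-0.32,"tz":0.15,"turn":0.21},
    {"grip":-1,"tx":0.55,"ty":-0.44,"tz":0.15,"turn":0.21},
    {"grip":-1,"tx":0.55,"ty":-0.56,"tz":0.15,"turn":0.21},
    {"grip":-1,"tx":0.55,"ty":-0.62,"tz":0.15,"turn":0.21},
    {"grip":-1,"tx":0.55,"ty":-0.62,"tz":0.15,"turn":0.21},
    {"grip":-1,"tx":0.55,"ty":-0.62,"tz":0.15,"turn":0.21},
  ],
)

```text
clock: 1.35
position: [0.4585, 0.3292, 0.2863]
ee_rot: [-0.271, -3.13, 0.001]
force: [0.4, 1.5, -0.8]
width: 0.998
```

```bash
python3 - <<'E'
from h import *
o=observe();im=get_image("wrist");cv2.imwrite("pics/w_rack.png",im[:,:,::-1]);np.save("pics/w_rack.npy",o,allow_pickle=True)
print(o["joints"], proj("wrist",[.4841,.3235,.08],o))
E
```

```text
[-0.7565  0.2918  0.0512  1.6369 -0.0152  1.2138  0.6959] [313.1826 193.7838]
```

Call:
drive_tool(
  increments=[
    {"grip":-1,"tx":0,"ty":-0.12,"tz":0,"turn":0},
    {"grip":-1,"tx":0,"ty":-0.24,"tz":0,"turn":0},
    {"grip":-1,"tx":0,"ty":-0.36,"tz":0,"turn":0},
    {"grip":-1,"tx":0,"ty":-0.48,"tz":0,"turn":0},
    {"grip":-1,"tx":-0.03,"ty":-0.6,"tz":0,"turn":0},
    {"grip":-1,"tx":-0.05,"ty":-0.72,"tz":0,"turn":0},
    {"grip":-1,"tx":-0.05,"ty":-0.84,"tz":0,"turn":0},
    {"grip":-1,"tx":-0.05,"ty":-0.95,"tz":0,"turn":0},
    {"grip":-1,"tx":-0.05,"ty":-0.95,"tz":0,"turn":0},
    {"grip":-1,"tx":-0.05,"ty":-0.95,"tz":0,"turn":0},
  ],
)

```text
clock: 2.4
position: [0.4389, -0.0494, 0.2861]
ee_rot: [-0.269, -3.13, 0.001]
force: [0.1, 0.5, -0.7]
width: 1.001
```

```bash
python3 - <<'E'
from h import *
o=observe();im=get_image("wrist");cv2.imwrite("pics/w_ear.png",im[:,:,::-1]);np.save("pics/w_ear.npy",o,allow_pickle=True)
print(o["joints"],o["clock"], o["position"],proj("wrist",[.4269,-.0732,.075],o))
E
```

```text
[-0.2862  0.0703  0.2992  1.9181 -0.0221  1.1567  1.4203] 2.4 [ 0.4389 -0.0494  0.2861] [294.501  167.7823]
```

Call:
drive_tool(
  increments=[
    {"grip":-1,"tx":0,"ty":-0.12,"tz":0,"turn":0},
    {"grip":-1,"tx":0,"ty":-0.24,"tz":0,"turn":0},
    {"grip":-1,"tx":0,"ty":-0.36,"tz":0,"turn":0},
    {"grip":-1,"tx":0,"ty":-0.48,"tz":0,"turn":0},
    {"grip":-1,"tx":0,"ty":-0.55,"tz":0,"turn":0},
    {"grip":-1,"tx":0,"ty":-0.55,"tz":-0.1,"turn":0},
    {"grip":-1,"tx":0,"ty":-0.55,"tz":-0.15,"turn":0},
    {"grip":-1,"tx":0,"ty":-0.55,"tz":-0.15,"turn":0},
    {"grip":-1,"tx":0,"ty":-0.55,"tz":-0.15,"turn":0},
  ],
)

```text
clock: 3.35
position: [0.44, -0.2671, 0.2262]
ee_rot: [-0.262, -3.13, 0.0]
force: [-1.2, -0.1, 0.3]
width: 0.999
```

```bash
python3 - <<'E'
from h import *
o=observe();im=get_image("wrist");cv2.imwrite("pics/w_pin.png",im[:,:,::-1]);np.save("pics/w_pin.npy",o,allow_pickle=True)
print(o["joints"],o["clock"], o["position"],proj("wrist",[.4377,-.283,.096],o))
a=[cv2.imread(f"pics/w_{n}.png") for n in("rack","ear","pin")]
cv2.imwrite("pics/three.png",np.vstack([a[0][60:260,120:520],a[1][60:260,120:520],a[2][60:260,120:520]]))
E
```

```text
[ 0.0546  0.265   0.4868  1.8684 -0.1416  1.0431  2.0024] 3.35 [ 0.44   -0.2671  0.2262] [298.329  188.9418]
```

View pics/three.png

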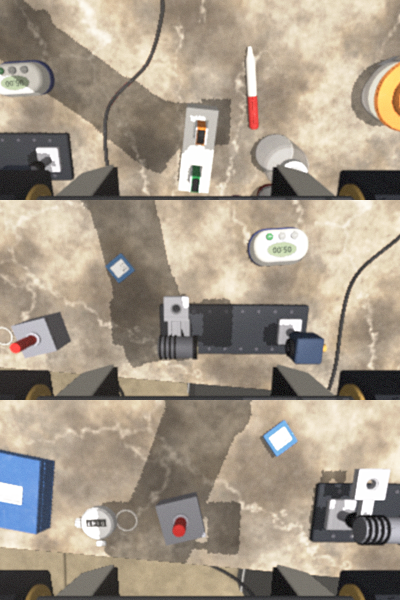

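The three wrist views (one strip, 400x200 each) show the rack with amber near and green far, the ear hole at about (296,168), and the red handle at about (300,188). All three are close to my predictions. Next I'll refine them by fitting.

```bash
cat > fit.py <<'E'
from h import *
from scipy.optimize import minimize
def fitpin(n,o,im,zb,zt,x0):
    h=cv2.cvtColor(im,cv2.COLOR_RGB2HSV)
    m=(((h[...,0]<8)|(h[...,0]>172))&(h[...,1]>150)&(h[...,2]>60)).astype(np.uint8)
    u,v=proj(n,[*x0,zt],o).astype(int)
    w=np.zeros_like(m);w[max(0,v-50):v+50,max(0,u-50):u+50]=1;m*=w
    S=8;a=np.linspace(0,2*np.pi,40)
    X0,Y0=u-40,v-40;mm=cv2.resize(m[Y0:Y0+80,X0:X0+80].astype(np.float32),None,fx=S,fy=S,interpolation=cv2.INTER_LINEAR)>.5
    def cost(p):
        q=np.array([proj(n,[p[0]+.007*np.cos(t),p[1]+.007*np.sin(t),z],o) for z in(zb,zt) for t in a])
        q=((q-[X0,Y0]+.5)*S*16).astype(np.int32)
        r=np.zeros(mm.shape,np.uint8);cv2.fillConvexPoly(r,cv2.convexHull(q),1,shift=4)
        return 1-(mm&(r>0)).sum()/max(1,(mm|(r>0)).sum())
    s=minimize(cost,x0,method="Nelder-Mead",options=dict(initial_simplex=[x0,[x0[0]+.006,x0[1]],[x0[0],x0[1]+.006]],xatol=1e-5,fatol=1e-4))
    return s.x,s.fun,m.sum()
E
python3 - <<'E'
from fit import *
L=lambda n:(np.load(f"pics/w_{n}.npy",allow_pickle=True).item(),cv2.imread(f"pics/w_{n}.png")[:,:,::-1].copy())
o,im=L("pin");print("pin wrist",fitpin("wrist",o,im,.054,.096,[.4377,-.283]))
t=cv2.imread("pics/top0.png")[:,:,::-1].copy();print("pin top",fitpin("top",None,t,.054,.096,[.4377,-.283]))
s=cv2.imread("pics/scene0.png")[:,:,::-1].copy();print("pin scene",fitpin("scene",None,s,.054,.096,[.4377,-.283]))
def dark(o,im,g,z,r=7):
    u,v=np.round(proj("wrist",g,o)).astype(int); p=im[v-r:v+r+1,u-r:u+r+1].astype(float).mean(2)
    w=np.clip(p.max()*.6-p,0,None); print(p.astype(int)) if 0 else None
    yy,xx=np.mgrid[v-r:v+r+1,u-r:u+r+1]; return back("wrist",(w*xx).sum()/w.sum(),(w*yy).sum()/w.sum(),z,o)
for n in("ear","pin"):
    o,im=L(n);print("ear in",n,proj("wrist",[.4269,-.0732,.075],o),dark(o,im,[.4269,-.0732,.075],.075,5))
o,im=L("ear");e=crop(im,270,130,180,80,4.2);o,im=L("pin");f=crop(im,470,120,80,80,3.3);g=crop(im,260,150,80,80,3.3)
o,im=L("rack");k=crop(im,295,160,45,100,2.64)
H=264;q=np.hstack([x[:H] for x in(f,g,k)]);W=max(q.shape[1],e.shape[1])
P=lambda i:cv2.copyMakeBorder(i,0,0,0,W-i.shape[1],0)
cv2.imwrite("pics/zoom.png",np.vstack([P(e),P(q)]));print(e.shape,q.shape)
E
```

```text
Traceback (most recent call last):
  File "fit.py", line 15, in fitpin
    s=minimize(cost,x0,method="Nelder-Mead",options=dict(initial_simplex=[x0,[x0[0]+.006,x0[1]],[x0[0],x0[1]+.006]],xatol=1e-5,fatol=1e-4))
  File "fit.py", line 11, in cost
    q=np.array([proj(n,[p[0]+.007*np.cos(t),p[1]+.007*np.sin(t),z],o) for z in(zb,zt) for t in a])
                ~~~~^^^^^^^^^^^^^^^^^^^^^^^^^^^^^^^^^^^^^^^^^^^^^^^^^
  File "h.py", line 17, in proj
    c,Rm,e=cam(n,o)
           ~~~^^^^^
  File "h.py", line 6, in cam
    c=camera_info(n)
ValueError: time passes only in moves, steps and waits
```

```bash
sed -i 's/^def cam(/from functools import lru_cache\ncinfo=lru_cache(None)(camera_info)\ndef cam(/; s/c=camera_info(n)/c=cinfo(n)/' h.py
cat > z.py <<'E'
from fit import *
L=lambda n:(np.load(f"pics/w_{n}.npy",allow_pickle=True).item(),cv2.imread(f"pics/w_{n}.png")[:,:,::-1].copy())
def dark(o,im,g,z,r=7):
    u,v=np.round(proj("wrist",g,o)).astype(int); p=im[v-r:v+r+1,u-r:u+r+1].astype(float).mean(2)
    w=np.clip(p.max()*.6-p,0,None)
    yy,xx=np.mgrid[v-r:v+r+1,u-r:u+r+1]; return back("wrist",(w*xx).sum()/w.sum(),(w*yy).sum()/w.sum(),z,o)
if __name__=="__main__":
    o,im=L("pin");print("pin wrist",fitpin("wrist",o,im,.054,.096,[.4377,-.283]))
    t=cv2.imread("pics/top0.png")[:,:,::-1].copy();print("pin top",fitpin("top",None,t,.054,.096,[.4377,-.283]))
    s=cv2.imread("pics/scene0.png")[:,:,::-1].copy();print("pin scene",fitpin("scene",None,s,.054,.096,[.4377,-.283]))
    for n in("ear","pin"):
        o,im=L(n);print("ear in",n,proj("wrist",[.4269,-.0732,.075],o),dark(o,im,[.4269,-.0732,.075],.075,5))
    o,im=L("ear");e=crop(im,270,130,180,80,4.2);o,im=L("pin");f=crop(im,470,120,80,80,3.3);g=crop(im,260,150,80,80,3.3)
    o,im=L("rack");k=crop(im,295,160,45,100,2.64)
    H=264;q=np.hstack([x[:H] for x in(f,g,k)]);W=max(q.shape[1],e.shape[1])
    P=lambda i:cv2.copyMakeBorder(i,0,0,0,W-i.shape[1],0)
    cv2.imwrite("pics/zoom.png",np.vstack([P(e),P(q)]));print(e.shape,q.shape)
E
python3 z.py
```

```text
pin wrist (array([ 0.4387, -0.2831]), np.float64(0.27729443317851765), np.uint64(173))
pin top (array([ 0.4393, -0.2807]), np.float64(0.6954564060581252), np.uint64(12))
pin scene (array([ 0.4401, -0.2846]), np.float64(0.1492186187195429), np.uint64(80))
ear in ear [294.5017 167.7809] [ 0.4275 -0.0717  0.075 ]
ear in pin [490.9389 142.7131] [ 0.4286 -0.0734  0.075 ]
(336, 756, 3) (264, 647, 3)
```

View pics/zoom.png

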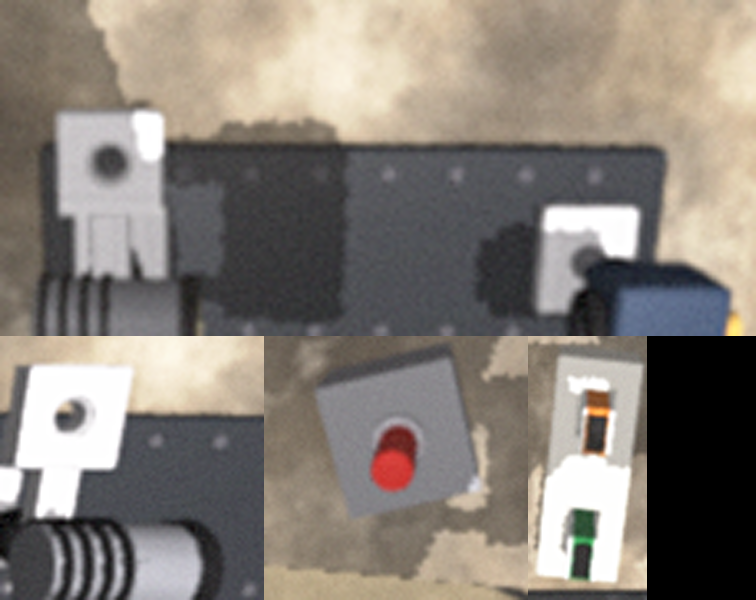

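Zoom: the ear hole is at about (296,168) in the ear frame and (492.5,143) in the pin frame. The handle top is at (298.5,190), which puts the pin at about (0.439,-0.283). All cameras agree within about 2 mm, so I'll descend.

Call:
drive_tool(
  increments=[
    {"grip":-1,"tx":-0.003,"ty":-0.04,"tz":-0.1,"turn":0},
    {"grip":-1,"tx":-0.003,"ty":-0.04,"tz":-0.2,"turn":0},
    {"grip":-1,"tx":-0.003,"ty":-0.04,"tz":-0.3,"turn":0},
    {"grip":-1,"tx":-0.003,"ty":-0.04,"tz":-0.38,"turn":0},
    {"grip":-1,"tx":-0.003,"ty":-0.04,"tz":-0.416,"turn":0},
    {"grip":-1,"tx":-0.003,"ty":-0.04,"tz":-0.416,"turn":0},
    {"grip":-1,"tx":-0.003,"ty":-0.04,"tz":-0.416,"turn":0},
  ],
  newtons=25,
)

```text
clock: 4.1
position: [0.4404, -0.2838, 0.0617]
ee_rot: [0.261, 3.128, -0.002]
force: [0.0, -0.4, 0.8]
width: 0.999
```

```bash
python3 - <<'E'
from fit import *
o=observe();im=get_image("wrist");cv2.imwrite("pics/w_pin2.png",im[:,:,::-1]);np.save("pics/w_pin2.npy",o,allow_pickle=True)
print(o["position"],o["clock"],o["force"])
print(proj("wrist",[.4387,-.2831,.096],o),fitpin("wrist",o,im,.054,.096,[.4387,-.2831]))
L=lambda n:(np.load(f"pics/w_{n}.npy",allow_pickle=True).item())
a=L("pin");print("pin top",back("wrist",298.2,189.6,.096,a),"block",back("wrist",300.9,180,.05,a),"ear",back("wrist",492.4,143,.075,a))
a=L("ear");print("ear",back("wrist",295.9,167.8,.075,a))
E
```

```text
[ 0.4404 -0.2838  0.0617] 4.1 [ 0.0036 -0.369   0.8144]
[313.4319 267.195 ] (array([ 0.4262, -0.2811]), np.float64(0.2761380008566645), np.uint64(602))
pin top [ 0.4384 -0.2833  0.096 ] block [ 0.4382 -0.2826  0.05  ] ear [ 0.4275 -0.0717  0.075 ]
ear [ 0.4272 -0.0714  0.075 ]
```

Call:
drive_tool(
  increments=[
    {"grip":-1,"tx":-0.005,"ty":0.0015,"tz":-0.004,"turn":0},
    {"grip":-1,"tx":-0.005,"ty":0.0015,"tz":-0.004,"turn":0},
    {"grip":1,"tx":-0.005,"ty":0.0015,"tz":-0.004,"turn":0},
    {"grip":1,"tx":-0.005,"ty":0.0015,"tz":-0.004,"turn":0},
    {"grip":1,"tx":-0.005,"ty":0.0015,"tz":-0.004,"turn":0},
    {"grip":1,"tx":-0.005,"ty":0.0015,"tz":-0.004,"turn":0},
    {"grip":1,"tx":-0.005,"ty":0.0015,"tz":-0.004,"turn":0},
    {"grip":1,"tx":-0.005,"ty":0.0015,"tz":-0.004,"turn":0},
    {"grip":1,"tx":-0.005,"ty":0.0015,"tz":-0.004,"turn":0},
    {"grip":1,"tx":-0.005,"ty":0.0015,"tz":-0.004,"turn":0},
  ],
  newtons=25,
)

```text
clock: 5.15
position: [0.4385, -0.2834, 0.0604]
ee_rot: [0.261, 3.128, -0.002]
force: [0.3, 0.1, -0.7]
width: 0.356
```

Call:
drive_tool(
  increments=[
    {"grip":1,"tx":0,"ty":0,"tz":0,"turn":0},
    {"grip":1,"tx":0,"ty":0,"tz":0,"turn":0},
    {"grip":1,"tx":0,"ty":0,"tz":0,"turn":0},
    {"grip":1,"tx":0,"ty":0,"tz":0,"turn":0},
    {"grip":1,"tx":0,"ty":0,"tz":0,"turn":0},
  ],
)

```text
clock: 5.65
position: [0.4385, -0.2834, 0.0604]
ee_rot: [0.261, 3.128, -0.002]
force: [-0.1, -0.0, -0.3]
width: 0.144
```

Call:
drive_tool(
  increments=[
    {"grip":1,"tx":0,"ty":0,"tz":0,"turn":0},
    {"grip":1,"tx":0,"ty":0,"tz":0.06,"turn":0},
    {"grip":1,"tx":0,"ty":0,"tz":0.14,"turn":0},
    {"grip":1,"tx":0,"ty":0,"tz":0.24,"turn":0},
    {"grip":1,"tx":0,"ty":0,"tz":0.3,"turn":0},
    {"grip":1,"tx":-0.01,"ty":0.1,"tz":0.3,"turn":0},
    {"grip":1,"tx":-0.02,"ty":0.2,"tz":0.3,"turn":0},
    {"grip":1,"tx":-0.028,"ty":0.3,"tz":0.3,"turn":0},
    {"grip":1,"tx":-0.028,"ty":0.4,"tz":0.3,"turn":0},
    {"grip":1,"tx":-0.028,"ty":0.48,"tz":0.3,"turn":0},
    {"grip":1,"tx":-0.028,"ty":0.53,"tz":0.28,"turn":0},
    {"grip":1,"tx":-0.028,"ty":0.53,"tz":0.24,"turn":0},
    {"grip":1,"tx":-0.028,"ty":0.53,"tz":0.215,"turn":0},
    {"grip":1,"tx":-0.028,"ty":0.53,"tz":0.215,"turn":0},
    {"grip":1,"tx":-0.028,"ty":0.53,"tz":0.215,"turn":0},
  ],
)

```text
clock: 7.15
position: [0.4272, -0.072, 0.1465]
ee_rot: [0.264, 3.128, -0.003]
force: [0.9, 0.6, 0.3]
width: 0.147
```

```bash
python3 - <<'E'
from h import *
o=observe();im=get_image("wrist");cv2.imwrite("pics/w_ins.png",im[:,:,::-1]);np.save("pics/w_ins.npy",o,allow_pickle=True)
s=get_image("scene");cv2.imwrite("pics/s_ins.png",s[:,:,::-1])
print(o["position"],o["clock"],o["width"],o["joints"])
p=o["position"];tip=p-[0,0,.0484];top=p+[0,0,.0356]
print("wrist hole",proj("wrist",[.4273,-.0716,.075],o),"tip",proj("wrist",tip,o))
for q in([.4273,-.0716,.075],tip,top):print("scene",proj("scene",q))
u,v=proj("scene",tip).astype(int)
a=crop(im,240,130,150,150,4);b=crop(s,u-25,v-45,50,75,8)[:600,:200*2]
cv2.imwrite("pics/ins.png",np.hstack([a,b])[:,:800]);print(u,v,a.shape,b.shape)
E
```

```text
[ 0.4272 -0.072   0.1465] 7.15 0.14666871988274746 [-0.2875  0.2228  0.3927  2.1468 -0.117   0.7894  1.5815]
wrist hole [314.2378 205.0588] tip [313.5405 214.0654]
scene [325.5568 219.0226]
scene [325.7851 212.2626]
scene [326.2626 185.914 ]
325 212 (600, 600, 3) (600, 400, 3)
```

View pics/ins.png

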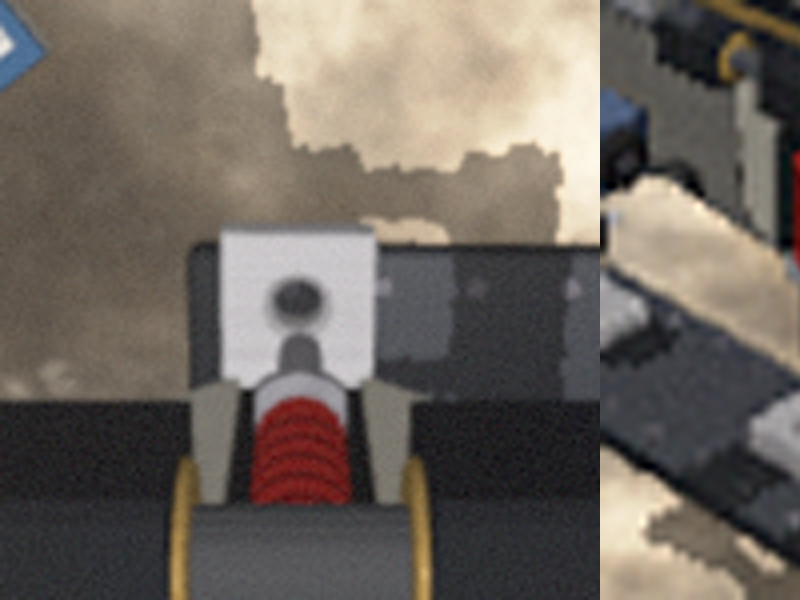

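```bash
python3 - <<'E'
from h import *
o=np.load("pics/w_ins.npy",allow_pickle=True).item();p=o["position"]
Rm=R.from_rotvec(o["ee_rot"]).as_matrix();print(Rm)
P=lambda x,y,z:(proj("wrist",p+Rm@[x,y,0]+[0,0,z],o)-[240,130]+.5)*4
print("hole",(proj("wrist",[.4273,-.0716,.075],o)-[240,130]+.5)*4)
for n,a in dict(tipc=(0,0,-.0484),tip_near3=(.003,0,-.0484),shank_near4_z5=(.004,0,-.0434),collar_near=(.01,0,-.0104),collarL=(0,-.01,-.0064),collarR=(0,.01,-.0064),hand_near=(.007,0,-.0064),handL=(0,-.007,.02),handR=(0,.007,.02)).items():print(n,P(*a))
im=cv2.imread("pics/w_ins.png")[:,:,::-1]
print(im[205:232,315].tolist())
E
```

```text
[[-0.9859  0.1673  0.0024]
 [ 0.1673  0.9859 -0.0019]
 [-0.0026 -0.0014 -1.    ]]
hole [298.9513 302.2352]
tipc [296.1619 338.2618]
tip_near3 [296.138  323.2911]
shank_near4_z5 [295.9838 326.714 ]
collar_near [294.7527 357.8333]
collarL [230.2067 427.5734]
collarR [359.1978 427.522 ]
hand_near [294.6172 385.288 ]
handL [240.666  508.0812]
handR [346.1053 508.0397]
[[61, 62, 65], [64, 62, 65], [60, 57, 66], [71, 69, 69], [95, 90, 94], [116, 115, 114], [122, 121, 123], [134, 130, 134], [113, 111, 112], [89, 88, 90], [84, 82, 82], [90, 84, 90], [90, 87, 89], [86, 83, 86], [89, 89, 91], [89, 86, 90], [89, 90, 92], [102, 101, 102], [136, 134, 139], [158, 155, 159], [160, 159, 164], [159, 155, 162], [154, 149, 155], [144, 131, 136], [124, 72, 71], [120, 32, 32], [121, 32, 33]]
```

Call:
drive_tool(
  increments=[
    {"grip":1,"tx":-0.006,"ty":0,"tz":-0.02,"turn":0},
    {"grip":1,"tx":-0.006,"ty":0,"tz":-0.035,"turn":0},
    {"grip":1,"tx":-0.006,"ty":0,"tz":-0.035,"turn":0},
    {"grip":1,"tx":-0.006,"ty":0,"tz":-0.035,"turn":0},
  ],
)

```text
clock: 7.65
position: [0.425, -0.072, 0.1327]
ee_rot: [0.263, 3.127, -0.002]
force: [-0.2, 0.3, -1.0]
width: 0.146
```

```bash
python3 - <<'E'
from h import *
o=observe();im=get_image("wrist");cv2.imwrite("pics/w_ins2.png",im[:,:,::-1]);np.save("pics/w_ins2.npy",o,allow_pickle=True)
p=o["position"];print(p,o["clock"])
Rm=R.from_rotvec(o["ee_rot"]).as_matrix()
P=lambda q:(proj("wrist",q,o)-[280,180]+.5)*7.5
print("hole meas",P([.4267,-.072,.075]))
for dx in(0,.0022):
  for n,a in dict(tipc=(0,0,-.0484),shank_near4_z5=(.004,0,-.0434),shankL=(0,-.004,-.038),shankR=(0,.004,-.038),collar_near=(.01,0,-.0104)).items():print(dx,n,P(p+Rm@[a[0]-dx,a[1],0]+[0,0,a[2]]))
a=crop(im,280,180,80,80,7.5)
cv2.imwrite("pics/ins2.png",a)
E
```

```text
[ 0.425  -0.072   0.1327] 7.65
hole meas [258.6571 245.1494]
0 tipc [255.2283 259.0121]
0 shank_near4_z5 [254.9001 237.3774]
0 shankL [213.3869 294.4424]
0 shankR [295.9391 294.4091]
0 collar_near [252.6404 295.877 ]
0.0022 tipc [255.2612 279.467 ]
0.0022 shank_near4_z5 [254.9348 258.4593]
0.0022 shankL [213.5396 315.7819]
0.0022 shankR [295.8587 315.7488]
0.0022 collar_near [252.6891 320.7029]
```

View pics/ins2.png

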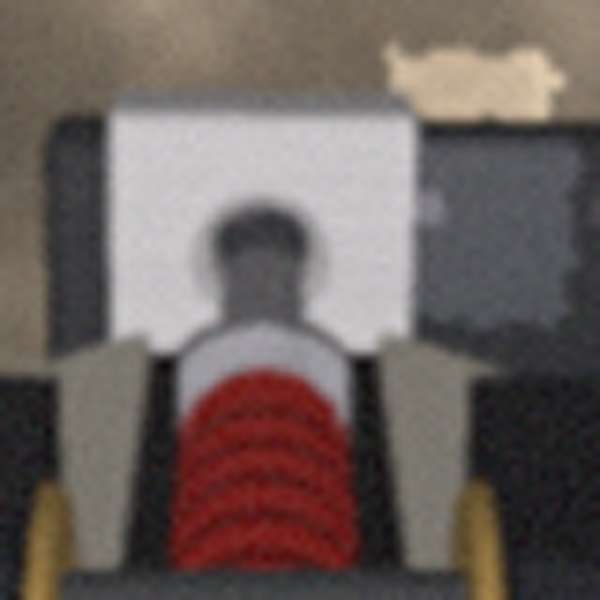

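The view shows the tip over the hole: shank centre at column 260, hole centre at about (260.5,256), and the tip about 1 mm off at most. I'll start the insertion and watch the force.

Call:
drive_tool(
  increments=[
    {"grip":1,"tx":0.001,"ty":0,"tz":-0.015,"turn":0},
    {"grip":1,"tx":0.001,"ty":0,"tz":-0.03,"turn":0},
    {"grip":1,"tx":0.001,"ty":0,"tz":-0.045,"turn":0},
    {"grip":1,"tx":0.001,"ty":0,"tz":-0.055,"turn":0},
    {"grip":1,"tx":0.001,"ty":0,"tz":-0.055,"turn":0},
  ],
)

```text
clock: 8.2
position: [0.4256, -0.0721, 0.1103]
ee_rot: [0.263, 3.128, -0.003]
force: [1.6, 0.1, -0.6]
width: 0.144
```

Call:
drive_tool(
  increments=[
    {"grip":1,"tx":0,"ty":0,"tz":-0.02,"turn":0},
    {"grip":1,"tx":0,"ty":0,"tz":-0.04,"turn":0},
    {"grip":1,"tx":0,"ty":0,"tz":-0.055,"turn":0},
    {"grip":1,"tx":0,"ty":0,"tz":-0.062,"turn":0},
    {"grip":1,"tx":0,"ty":0,"tz":-0.064,"turn":0},
    {"grip":1,"tx":0,"ty":0,"tz":-0.064,"turn":0},
  ],
)

```text
clock: 8.8
position: [0.4258, -0.0722, 0.0851]
ee_rot: [0.264, 3.127, -0.002]
force: [-1.7, -0.3, 11.2]
width: 0.148
```

Upward force is 11 N with the TCP at the expected seated height, so the collar is on the ear. I'll release and rise.

Call:
drive_tool(
  increments=[
    {"grip":0,"tx":0,"ty":0,"tz":0,"turn":0},
    {"grip":0,"tx":0,"ty":0,"tz":0,"turn":0},
    {"grip":0,"tx":0,"ty":0,"tz":0,"turn":0},
    {"grip":0,"tx":0,"ty":0,"tz":0,"turn":0},
    {"grip":0,"tx":0,"ty":0,"tz":0,"turn":0},
    {"grip":0,"tx":0,"ty":0,"tz":0.05,"turn":0},
    {"grip":0,"tx":0,"ty":0,"tz":0.15,"turn":0},
    {"grip":0,"tx":0,"ty":0,"tz":0.27,"turn":0},
    {"grip":0,"tx":0,"ty":0,"tz":0.39,"turn":0},
    {"grip":0,"tx":0,"ty":0,"tz":0.47,"turn":0},
    {"grip":0,"tx":0,"ty":0,"tz":0.47,"turn":0},
    {"grip":0,"tx":0,"ty":0,"tz":0.47,"turn":0},
  ],
)

```text
clock: 10.0
position: [0.426, -0.072, 0.2735]
ee_rot: [0.263, 3.126, -0.001]
force: [-0.8, -0.6, -0.6]
width: 0.498
```

```bash
python3 - <<'E'
from fit import *
o=observe();im=get_image("wrist");cv2.imwrite("pics/w_seat.png",im[:,:,::-1]);np.save("pics/w_seat.npy",o,allow_pickle=True)
s=get_image("scene");cv2.imwrite("pics/s_seat.png",s[:,:,::-1])
print(o["position"],o["clock"],o["width"])
g=[.4275,-.0717]
print(proj("wrist",[*g,.121],o),fitpin("wrist",o,im,.079,.121,g)); print(fitpin("scene",o,s,.079,.121,g))
u,v=proj("wrist",[*g,.1],o).astype(int);a=crop(im,u-50,v-50,100,100,4)
print("wrist crop off",u-50,v-50)
u,v=proj("scene",[*g,.09]).astype(int);b=crop(s,u-25,v-25,50,50,8)
# rack, with measured-axis overlay for checking the amber cell
r=cv2.imread("pics/w_rack.png");ro=np.load("pics/w_rack.npy",allow_pickle=True).item()
cv2.imwrite("pics/seat.png",np.hstack([a,b]))
E
```

```text
[ 0.426  -0.072   0.2735] 10.0 0.49758538435428523
[314.4335 184.1504] (array([ 0.4257, -0.0711]), np.float64(0.3300676463727549), np.uint64(135))
(array([ 0.4272, -0.0726]), np.float64(0.0978043912175649), np.uint64(71))
wrist crop off 264 130
```

View pics/seat.png

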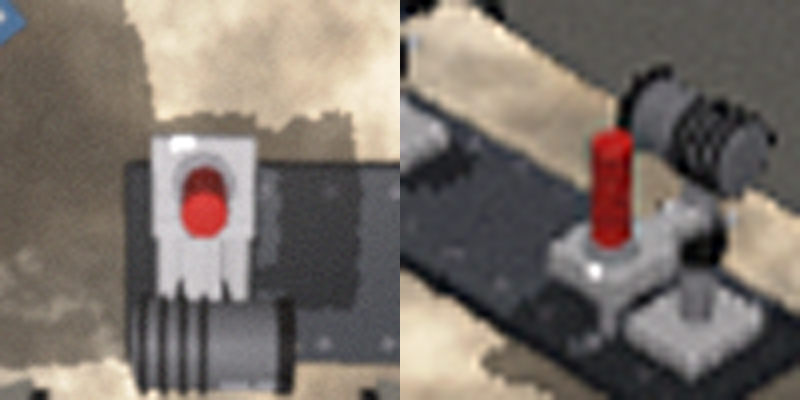

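The pin is seated: the collar rests on the ear in both views, and the handle is upright and free. Next I'll refine the bench axis, the rack axis and the wall clearance from the stored images.

```bash
python3 - <<'E'
from z import *
o,im=L("ear")
g=lambda u,v,z=.012:back("wrist",270+u/4.2-.4,130+v/4.2-.4,z,o)
A,B=g(43,147),g(660,150);print("plate near corners",A,B,np.linalg.norm(A-B));d=(B-A)/np.linalg.norm(B-A);print("bench y deg",np.degrees(np.arctan2(d[1],d[0])))
th=np.arctan2(d[1],d[0]);bx=np.array([np.sin(th),-np.cos(th)])
print("beam from plate",((A+B)/2)[:2]+.04*bx, "hole bench coords",np.array([.4275,-.0717])-((A+B)/2)[:2]-.04*bx, )
rel=np.array([.4275,-.0717])-((A+B)/2)[:2]-.04*bx;print("hole in bench",rel@bx,rel@d[:2])
# near edge line by gradient, subpixel
G=cv2.GaussianBlur(cv2.cvtColor(im,cv2.COLOR_RGB2GRAY),(0,0),1).astype(float)
ro,ri=L("rack")
k=lambda u,v,z:back("wrist",295+(u-529)/2.64-.4,160+(v-336)/2.64-.4,z,ro)
c=[k(*p,.04) for p in((558,355),(645,362),(620,582),(540,578))]
print("rack",c,[np.linalg.norm(c[i]-c[(i+1)%4]) for i in range(4)]);e=(c[2]+c[3]-c[0]-c[1])[:2];print("rack x deg",np.degrees(np.arctan2(e[1],e[0])),"centre",np.mean(c,0))
e/=np.linalg.norm(e);print("amber pred",np.mean(c,0)[:2]-.035*e)
print("wall",back("top",195,140,0),back("top",345,183,0),back("top",280,165,0))
print("cap",k(595,435,.084))
E
```

```text
plate near corners [ 0.4282 -0.1006  0.012 ] [0.4676 0.1197 0.012 ] 0.22374987347408912
bench y deg 79.86307141874849
beam from plate [0.4873 0.0025] hole bench coords [-0.0598 -0.0742]
hole in bench -0.04576257474178012 -0.08354788697937439
rack [array([0.4535, 0.3177, 0.04  ]), array([0.4654, 0.3634, 0.04  ]), array([0.5923, 0.3292, 0.04  ]), array([0.5817, 0.2833, 0.04  ])] [np.float64(0.04728079080364466), np.float64(0.13146003117351535), np.float64(0.047109126981429425), np.float64(0.13270464582377756)]
rack x deg -15.026701299745492 centre [0.5232 0.3234 0.04  ]
amber pred [0.4894 0.3325]
wall [0.7145 0.4138 0.    ] [ 0.5807 -0.0751  0.    ] [0.636  0.1347 0.    ]
cap [0.4889 0.3312 0.084 ]
```

Call:
drive_tool(
  increments=[
    {"grip":0,"tx":0.02,"ty":0.12,"tz":0,"turn":0},
    {"grip":0,"tx":0.04,"ty":0.24,"tz":0,"turn":0},
    {"grip":0,"tx":0.06,"ty":0.36,"tz":0,"turn":0},
    {"grip":0,"tx":0.09,"ty":0.48,"tz":0,"turn":0},
    {"grip":0,"tx":0.12,"ty":0.6,"tz":0,"turn":-0.05},
    {"grip":0,"tx":0.14,"ty":0.72,"tz":0,"turn":-0.1},
    {"grip":0,"tx":0.15,"ty":0.84,"tz":0,"turn":-0.1},
    {"grip":0,"tx":0.155,"ty":0.95,"tz":0,"turn":-0.1},
    {"grip":0,"tx":0.155,"ty":1,"tz":-0.1,"turn":-0.1},
    {"grip":0,"tx":0.155,"ty":1,"tz":-0.2,"turn":-0.1},
    {"grip":0,"tx":0.155,"ty":1,"tz":-0.26,"turn":-0.1},
    {"grip":0,"tx":0.155,"ty":1,"tz":-0.26,"turn":-0.1},
    {"grip":0,"tx":0.155,"ty":1,"tz":-0.26,"turn":-0.1},
  ],
)

```text
clock: 11.4
position: [0.4869, 0.3273, 0.1675]
ee_rot: [0.428, 3.112, -0.005]
force: [0.2, 0.4, 0.6]
width: 0.5
```

```bash
python3 - <<'E'
from h import *
o=observe();im=get_image("wrist");cv2.imwrite("pics/w_amb.png",im[:,:,::-1]);np.save("pics/w_amb.npy",o,allow_pickle=True)
p=o["position"];print(p,o["clock"],o["joints"],o["ee_rot"])
a=np.radians(-15.6);ex=np.array([np.cos(a),np.sin(a)]);ey=np.array([-ex[1],ex[0]])
print("pred cap",proj("wrist",[.489,.3318,.084],o))
u,v=proj("wrist",[.489,.3318,.08],o).astype(int);x0,y0=u-50,v-60;s=5
b=crop(im,x0,y0,120,120,s)
def poly(c,l,w,z,col):
    q=np.array([proj("wrist",[*(c+i*l/2*ex+j*w/2*ey),z],o) for i,j in((-1,-1),(1,-1),(1,1),(-1,1))])
    cv2.polylines(b,[((q-[x0,y0]+.5)*s).astype(int)],True,col,1)
c=np.array([.489,.3318])
poly(c+.035*ex,.130,.046,.04,(255,0,255));poly(c,.024,.016,.079,(0,255,255));poly(c,.019,.010,.084,(0,0,255))
cv2.imwrite("pics/amb.png",b);print(x0,y0)
E
```

```text
[0.4869 0.3273 0.1675] 11.4 [-0.8017  0.4286  0.1629  1.7516 -0.0787  0.9702  0.6886] [ 0.4283  3.112  -0.0054]
pred cap [319.398  202.1102]
269 140
```

View pics/amb.png

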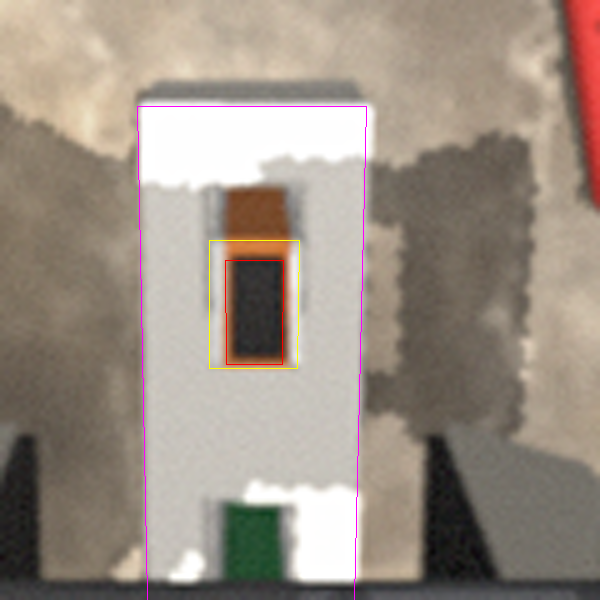

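The overlay fits: the amber cap is at about (259,309) in the crop, within 1 mm of the prediction, and the rack edges line up. Before I lower the wide gripper body I'll check the height of the white bottle beside the rack.

```bash
python3 - <<'E'
from h import *
t=cv2.imread("pics/top0.png");s=cv2.imread("pics/s_seat.png")
ro=np.load("pics/w_rack.npy",allow_pickle=True).item();w=cv2.imread("pics/w_rack.png")
def ov(n,im,x0,y0,wd,ht,sc,o=None):
    b=cv2.resize(im[y0:y0+ht,x0:x0+wd],None,fx=sc,fy=sc,interpolation=cv2.INTER_CUBIC)
    P=lambda p:tuple(((proj(n,p,o)-[x0,y0]+.5)*sc).astype(int).tolist())
    # gripper body footprint at z=.112 in its grasp pose
    c=np.array([.4887,.3325]);a=np.radians(74.3);ey=np.array([np.cos(a),np.sin(a)]);ex=np.array([ey[1],-ey[0]])
    q=[P([*(c+i*.0375*ex+j*.095*ey),.112]) for i,j in((-1,-1),(1,-1),(1,1),(-1,1))]
    cv2.polylines(b,[np.array(q)],True,(0,255,255),1)
    q=[P([*(c+i*.0375*ex+j*.095*ey),0]) for i,j in((-1,-1),(1,-1),(1,1),(-1,1))]
    cv2.polylines(b,[np.array(q)],True,(255,255,0),1)
    return b
a=ov("top",t,150,140,80,80,5);b=ov("scene",s,195,120,100,100,4)
c=ov("wrist",w,270,140,200,100,2,ro)
cv2.imwrite("pics/bot.png",np.vstack([np.hstack([a,b]),cv2.copyMakeBorder(c,0,0,0,400,0)])); print(a.shape,b.shape,c.shape)
E
```

```text
(400, 400, 3) (400, 400, 3) (200, 400, 3)
```

View pics/bot.png

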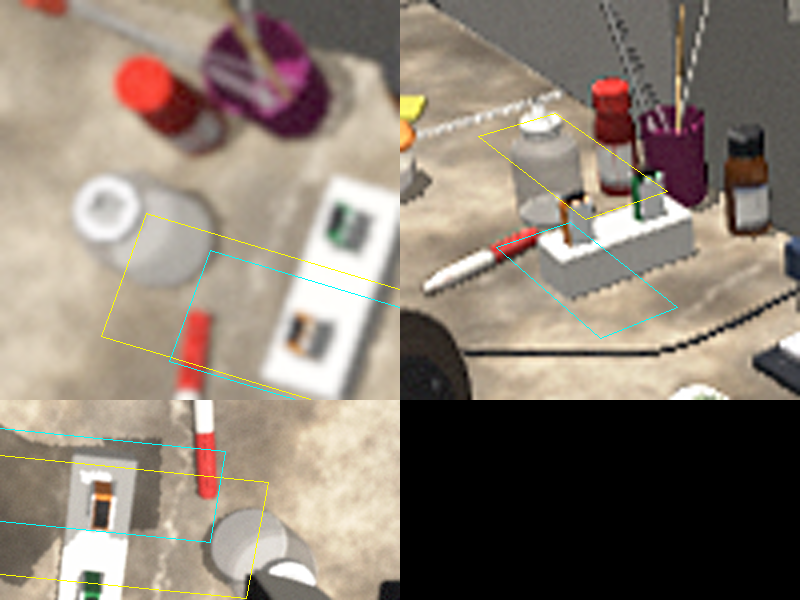

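The bottle is about 0.12 m tall. Its cap lies just outside the footprint of the gripper body, so I'll grasp slightly high and watch the force.

Call:
drive_tool(
  increments=[
    {"grip":0,"tx":0.004,"ty":0.013,"tz":-0.05,"turn":0},
    {"grip":0,"tx":0.004,"ty":0.013,"tz":-0.12,"turn":0},
    {"grip":0,"tx":0.004,"ty":0.013,"tz":-0.18,"turn":0},
    {"grip":0,"tx":0.004,"ty":0.013,"tz":-0.23,"turn":0},
    {"grip":0,"tx":0.004,"ty":0.013,"tz":-0.26,"turn":0},
    {"grip":0,"tx":0.004,"ty":0.013,"tz":-0.275,"turn":0},
    {"grip":0,"tx":0.004,"ty":0.013,"tz":-0.275,"turn":0},
  ],
  newtons=20,
)

```text
clock: 12.15
position: [0.4895, 0.3332, 0.059]
ee_rot: [0.428, 3.11, -0.002]
force: [-1.5, -0.5, -0.3]
width: 0.499
```

Call:
drive_tool(
  increments=[
    {"grip":0,"tx":-0.002,"ty":-0.001,"tz":-0.012,"turn":0},
    {"grip":0,"tx":-0.002,"ty":-0.001,"tz":-0.022,"turn":0},
    {"grip":0,"tx":-0.002,"ty":-0.001,"tz":-0.022,"turn":0},
    {"grip":1,"tx":-0.002,"ty":-0.001,"tz":-0.022,"turn":0},
    {"grip":1,"tx":-0.002,"ty":-0.001,"tz":-0.022,"turn":0},
    {"grip":1,"tx":-0.002,"ty":-0.001,"tz":-0.022,"turn":0},
    {"grip":1,"tx":-0.002,"ty":-0.001,"tz":-0.022,"turn":0},
    {"grip":1,"tx":-0.002,"ty":-0.001,"tz":-0.022,"turn":0},
    {"grip":1,"tx":-0.002,"ty":-0.001,"tz":-0.022,"turn":0},
    {"grip":1,"tx":-0.002,"ty":-0.001,"tz":-0.022,"turn":0},
  ],
  newtons=20,
)

```text
clock: 13.15
position: [0.4887, 0.3328, 0.0503]
ee_rot: [0.428, 3.11, -0.002]
force: [0.5, 0.0, 1.2]
width: 0.173
```

The opening reads 16 mm, so the cell is held on its frosted faces. I'll lift it, move away and turn.

Call:
drive_tool(
  increments=[
    {"grip":1,"tx":0,"ty":0,"tz":0.04,"turn":0},
    {"grip":1,"tx":0,"ty":0,"tz":0.1,"turn":0},
    {"grip":1,"tx":0,"ty":0,"tz":0.2,"turn":0},
    {"grip":1,"tx":0,"ty":0,"tz":0.3,"turn":0},
    {"grip":1,"tx":0,"ty":0,"tz":0.4,"turn":0},
    {"grip":1,"tx":0,"ty":-0.06,"tz":0.48,"turn":0},
    {"grip":1,"tx":-0.02,"ty":-0.16,"tz":0.5,"turn":0},
    {"grip":1,"tx":-0.04,"ty":-0.26,"tz":0.5,"turn":0},
    {"grip":1,"tx":-0.05,"ty":-0.36,"tz":0.5,"turn":-0.12},
    {"grip":1,"tx":-0.06,"ty":-0.44,"tz":0.5,"turn":-0.24},
    {"grip":1,"tx":-0.06,"ty":-0.52,"tz":0.5,"turn":-0.36},
    {"grip":1,"tx":-0.06,"ty":-0.6,"tz":0.5,"turn":-0.48},
    {"grip":1,"tx":-0.06,"ty":-0.66,"tz":0.5,"turn":-0.6},
    {"grip":1,"tx":-0.06,"ty":-0.7,"tz":0.5,"turn":-0.72},
    {"grip":1,"tx":-0.06,"ty":-0.7,"tz":0.5,"turn":-0.8},
    {"grip":1,"tx":-0.06,"ty":-0.7,"tz":0.5,"turn":-0.8},
    {"grip":1,"tx":-0.06,"ty":-0.7,"tz":0.5,"turn":-0.8},
  ],
)

```text
clock: 14.85
position: [0.4647, 0.0532, 0.2503]
ee_rot: [1.652, 2.67, -0.003]
force: [-0.0, -0.1, -0.8]
width: 0.175
```

Call:
drive_tool(
  increments=[
    {"grip":1,"tx":0.01,"ty":-0.04,"tz":0,"turn":-0.12},
    {"grip":1,"tx":0.02,"ty":-0.08,"tz":0,"turn":-0.24},
    {"grip":1,"tx":0.035,"ty":-0.128,"tz":0,"turn":-0.36},
    {"grip":1,"tx":0.051,"ty":-0.128,"tz":0,"turn":-0.48},
    {"grip":1,"tx":0.051,"ty":-0.128,"tz":0,"turn":-0.607},
    {"grip":1,"tx":0.051,"ty":-0.128,"tz":0,"turn":-0.607},
    {"grip":1,"tx":0.051,"ty":-0.128,"tz":-0.1,"turn":-0.607},
    {"grip":1,"tx":0.051,"ty":-0.128,"tz":-0.18,"turn":-0.607},
    {"grip":1,"tx":0.051,"ty":-0.128,"tz":-0.25,"turn":-0.607},
    {"grip":1,"tx":0.051,"ty":-0.128,"tz":-0.25,"turn":-0.607},
    {"grip":1,"tx":0.051,"ty":-0.128,"tz":-0.25,"turn":-0.607},
  ],
)

```text
clock: 15.95
position: [0.485, 0.0021, 0.1507]
ee_rot: [2.402, 2.025, -0.005]
force: [0.1, 1.0, -0.2]
width: 0.174
```

```bash
python3 - <<'E'
from h import *
o=observe();im=get_image("wrist");cv2.imwrite("pics/w_h.png",im[:,:,::-1]);np.save("pics/w_h.npy",o,allow_pickle=True)
print(o["position"],o["clock"],o["joints"],o["force"],o["width"],R.from_rotvec(o["ee_rot"]).as_matrix())
E
```

```text
[0.485  0.0021 0.1507] 15.95 [-0.5171  0.3131  0.5082  2.0315 -0.1985  0.8464 -0.0668] [ 0.1294  0.9934 -0.1662] 0.1743634230746496 [[ 0.169   0.9856 -0.002 ]
 [ 0.9856 -0.169  -0.0023]
 [-0.0026 -0.0016 -1.    ]]
```

Call:
drive_tool(
  increments=[
    {"grip":1,"tx":0,"ty":0,"tz":-0.04,"turn":0},
    {"grip":1,"tx":0,"ty":0,"tz":-0.08,"turn":0},
    {"grip":1,"tx":0,"ty":0,"tz":-0.115,"turn":0},
    {"grip":1,"tx":0,"ty":0,"tz":-0.136,"turn":0},
    {"grip":1,"tx":0,"ty":0,"tz":-0.136,"turn":0},
    {"grip":1,"tx":0,"ty":0,"tz":-0.136,"turn":0},
  ],
)

```text
clock: 16.6
position: [0.4864, 0.0022, 0.0979]
ee_rot: [2.401, 2.023, -0.0]
force: [0.2, 0.3, -0.3]
width: 0.173
```

```bash
python3 - <<'E'
from h import *
o=observe();im=get_image("wrist");s=get_image("scene");t=get_image("top")
for n,i in(("w",im),("s",s),("t",t)):cv2.imwrite(f"pics/{n}_hold.png",i[:,:,::-1])
np.save("pics/w_hold.npy",o,allow_pickle=True)
p=o["position"];print(p,o["clock"],o["force"],o["width"])
by=np.array([.1719,.9851,0]);bx=np.array([.9851,-.1719,0]);ez=np.array([0,0,1.])
c=np.array([.4851,.002,.1]); h=c-.0815*by-.044*bx; m=p+[0,0,.0037]
def view(n,im,x0,y0,w,ht,sc):
    b=crop(im,x0,y0,w,ht,sc)
    P=lambda q:((proj(n,q,o)-[x0,y0]+.5)*sc).astype(int)
    def circ(cc,r,col):
        a=np.linspace(0,2*np.pi,30);q=np.array([P(cc+r*np.cos(t)*bx+r*np.sin(t)*ez) for t in a]);cv2.polylines(b,[q],True,col,1)
    circ(c-.057*by,.016,(0,255,0));circ(c-.106*by,.016,(0,255,0))
    for k in(.057,.104):
        q=np.array([P(c+k*by+i*.017*bx+j*.017*ez-[0,0,.001]) for i,j in((-1,-1),(1,-1),(1,1),(-1,1))]);cv2.polylines(b,[q],True,(0,255,0),1)
    cv2.line(b,tuple(P(c-.057*by).tolist()),tuple(P(c+.057*by).tolist()),(255,0,255),1)
    for k in(-.012,.012):
        q=np.array([P(m+k*by+i*.008*bx+j*.025*ez) for i,j in((-1,-1),(1,-1),(1,1),(-1,1))]);cv2.polylines(b,[q],True,(0,255,255),1)
    return b
u,v=proj("scene",c).astype(int);A=view("scene",s,u-50,v-42,100,84,7)[:,:500+200]
B=view("wrist",im,120,0,400,400,1)
Bs=cv2.resize(B,None,fx=.0+.55,fy=.55)
A=cv2.resize(A,(560,470));print(A.shape)
cv2.imwrite("pics/hold.png",np.hstack([A,cv2.copyMakeBorder(Bs,0,470-Bs.shape[0],0,0,0)]))
E
```

```text
[0.4864 0.0022 0.0979] 16.6 [ 0.1521  0.3164 -0.2699] 0.17288696601257506
(470, 560, 3)
```

View pics/hold.png

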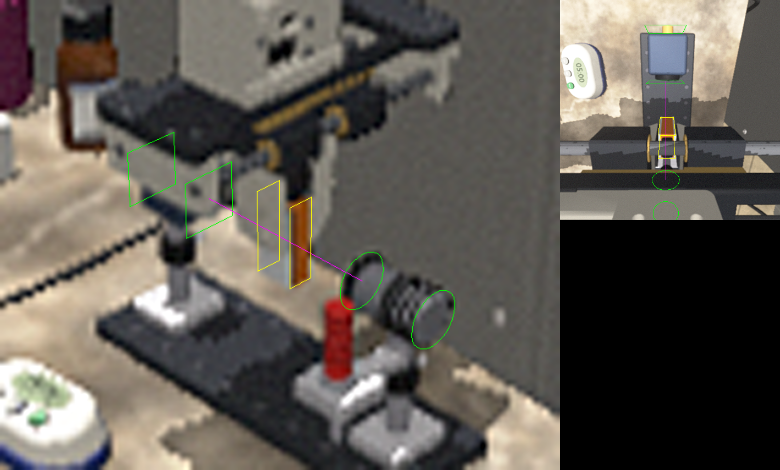

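The hold view shows the amber window lying on its predicted outline at about (300,243). The lamp and detector sit close to the beam model. For a last check I'll measure the detector's sides numerically in the wrist image, compare them with the cell, and then correct the 1–2 mm offsets.

```bash
python3 - <<'E'
from z import *
by=np.array([.1719,.9851]);bx=np.array([.9851,-.1719]);c=np.array([.4851,.002])
for n in("h","hold"):
    o,im=L(n);p=o["position"];h=cv2.cvtColor(im,cv2.COLOR_RGB2HSV)
    m=(h[...,0]>100)&(h[...,0]<125)&(h[...,1]>70)&(h[...,2]>75)
    m=cv2.morphologyEx(m.astype(np.uint8),cv2.MORPH_OPEN,np.ones((3,3)))
    _,lab,st,cen=cv2.connectedComponentsWithStats(m)
    i=1+st[1:,4].argmax();print(n,"blob",st[i],"expected top-face corners",[proj("wrist",[*(c+a*.017*bx+b*by),.117],o).round(1).tolist() for a in(-1,1) for b in(.057,.104)])
    for r in range(st[i][1]+4,st[i][1]+st[i][3]-3,6):
        x=np.where(lab[r]==i)[0];q=[(back("wrist",u,r,.117,o)[:2]-c) for u in(x[0]-.5,x[-1]+.5)]
        print(r,x[0],x[-1],[( (d@bx*1e3).round(1),(d@by*1e3).round(1)) for d in q],"mid mm",round((q[0]+q[1])@bx*500,1))
    # amber columns
    a=((h[...,0]>5)&(h[...,0]<22)&(h[...,1]>150)&(h[...,2]>60)).astype(np.uint8);a[:, :260]=0;a[:,370:]=0;a[:150]=0
    for r in range(200,290,10):
        x=np.where(a[r])[0]
        if len(x)>5:print("amber",r,x[0],x[-1],(x[0]+x[-1])/2)
    for z in(.0037+.025,.0037,-.0213):print("cell near window pred",proj("wrist",[*(p[:2]+.012*by),p[2]+z],o))
    print("TCP in bench mm",(p[:2]-c)@bx*1e3,(p[:2]-c)@by*1e3)
E
```

```text
Traceback (most recent call last):
ValueError: attempt to get argmax of an empty sequence
```

```bash
python3 - <<'E'
from z import *
by=np.array([.1719,.9851]);bx=np.array([.9851,-.1719]);c=np.array([.4851,.002])
for n in("h","hold"):
    o,im=L(n);p=o["position"]
    im=im.astype(int)
    m=((im[...,2]-im[...,0])>25).astype(np.uint8)
    m=cv2.morphologyEx(m,cv2.MORPH_OPEN,np.ones((3,3)))
    _,lab,st,cen=cv2.connectedComponentsWithStats(m)
    E=[proj("wrist",[*(c+a*.017*bx+b*by),.117],o).round(1).tolist() for a in(-1,1) for b in(.057,.104)]
    print(n,"expected",E,"blobs",st[1:][st[1:,4]>200].tolist())
    i=1+st[1:,4].argmax()
    for r in range(st[i][1]+4,st[i][1]+st[i][3]-3,10):
        x=np.where(lab[r]==i)[0];q=[(back("wrist",u,r,.117,o)[:2]-c) for u in(x[0]-.5,x[-1]+.5)]
        print(r,x[0],x[-1],[((d@bx*1e3).round(1),(d@by*1e3).round(1)) for d in q],"mid",round((q[0]+q[1])@bx*500,1))
    a=((im[...,0]-im[...,2])>45).astype(np.uint8);a[:,:285]=0;a[:,345:]=0
    for r in range(200,300,8):
        x=np.where(a[r])[0]
        if len(x)>5:print("amber",r,x[0],x[-1],(x[0]+x[-1])/2)
    for z in(.0037+.025,.0037,-.0213):print("near window pred",proj("wrist",[*(p[:2]+.012*by),p[2]+z],o),proj("wrist",[*(p[:2]+.012*by-.006*bx),p[2]+z],o))
    print("TCP in bench mm",(p[:2]-c)@bx*1e3,(p[:2]-c)@by*1e3)
E
```

```text
h expected [[288.7, 141.9], [287.0, 64.5], [340.2, 142.1], [342.2, 64.7]] blobs [[292, 77, 51, 53, 2647]]
81 292 342 [(np.float64(-14.4), np.float64(94.5)), (np.float64(17.4), np.float64(94.6))] mid 1.5
91 292 342 [(np.float64(-14.5), np.float64(88.7)), (np.float64(17.6), np.float64(88.7))] mid 1.6
101 292 342 [(np.float64(-14.6), np.float64(82.7)), (np.float64(17.8), np.float64(82.8))] mid 1.6
111 292 342 [(np.float64(-14.8), np.float64(76.6)), (np.float64(18.0), np.float64(76.7))] mid 1.6
121 293 341 [(np.float64(-14.2), np.float64(70.4)), (np.float64(17.5), np.float64(70.5))] mid 1.6
amber 216 306 324 315.0
amber 224 305 324 314.5
amber 232 304 325 314.5
amber 240 304 326 315.0
amber 248 303 326 314.5
near window pred [313.6923 245.5765] [301.4934 245.5401]
near window pred [313.9088 226.6699] [303.496  226.6394]
near window pred [314.07   212.5929] [304.9871 212.5666]
TCP in bench mm -0.10070755117822187 0.08606373929865309
hold expected [[276.1, 151.9], [272.5, 44.1], [346.6, 152.1], [350.1, 44.4]] blobs [[280, 62, 71, 74, 5104]]
66 280 350 [(np.float64(-14.2), np.float64(95.2))
[... 277 characters left out ...]
float64(82.5)), (np.float64(17.5), np.float64(82.6))] mid 1.7
106 281 349 [(np.float64(-14.3), np.float64(78.1)), (np.float64(17.7), np.float64(78.2))] mid 1.7
116 281 349 [(np.float64(-14.4), np.float64(73.7)), (np.float64(17.8), np.float64(73.8))] mid 1.7
126 281 349 [(np.float64(-14.5), np.float64(69.2)), (np.float64(18.0), np.float64(69.2))] mid 1.7
amber 216 306 324 315.0
amber 224 305 324 314.5
amber 232 304 325 314.5
amber 240 303 326 314.5
amber 248 303 326 314.5
near window pred [313.8586 245.497 ] [301.6585 245.4796]
near window pred [313.9219 226.6529] [303.5088 226.6366]
near window pred [313.969  212.6234] [304.8863 212.6083]
TCP in bench mm 1.2774684528608662 0.3913077446677475
```

```bash
python3 - <<'E'
from z import *
by=np.array([.1719,.9851]);bx=np.array([.9851,-.1719]);c=np.array([.4851,.002])
for n,cols in(("seat",(312,318,324)),("ear",(300,306))):
    o,im=L(n)
    for off in(0,.0017):
        a=np.linspace(0,2*np.pi,90)
        q=np.array([proj("wrist",[*(c+(off+.016*np.cos(t))*bx-.075*by),.1+.016*np.sin(t)],o) for t in a]);print(n,off,"rows",q[:,1].min(),q[:,1].max(),"col",q[:,0].mean())
    for k in cols:
        r0=int(q[:,1].min())-8;print(k,r0,im[r0:r0+45,k].mean(1).astype(int).tolist())
E
```

```text
seat 0 rows 203.37612871717067 229.50990114358746 col 320.8070019599249
seat 0.0017 rows 204.69435387053494 230.80505550337304 col 320.79299455276333
312 196 [199, 198, 201, 200, 200, 200, 202, 201, 172, 112, 83, 97, 96, 105, 108, 111, 116, 120, 129, 132, 137, 141, 139, 130, 124, 117, 115, 112, 110, 103, 98, 128, 161, 167, 186, 209, 224, 220, 199, 193, 188, 189, 190, 187, 187]
318 196 [193, 191, 188, 187, 187, 196, 198, 193, 170, 109, 85, 93, 99, 105, 110, 111, 117, 119, 128, 131, 143, 140, 139, 134, 128, 122, 122, 116, 109, 108, 110, 127, 164, 166, 161, 168, 184, 202, 210, 219, 217, 201, 199, 199, 198]
324 196 [195, 193, 187, 188, 188, 188, 192, 188, 163, 109, 84, 86, 97, 103, 108, 111, 116, 119, 123, 129, 134, 135, 128, 132, 129, 120, 122, 116, 112, 126, 154, 160, 179, 180, 175, 171, 171, 174, 177, 175, 173, 178, 180, 185, 194]
ear 0 rows 194.54259207911747 219.92724908813656 col 301.35692694313747
ear 0.0017 rows 195.84202537466965 221.19817222696452 col 301.37286619601184
300 187 [168, 163, 157, 156, 156, 156, 156, 159, 147, 110, 88, 88, 96, 99, 106, 106, 115, 120, 122, 132, 128, 130, 131, 122, 122, 117, 111, 108, 102, 95, 94, 94, 104, 127, 159, 164, 170, 193, 212, 218, 207, 192, 183, 186, 186]
306 187 [185, 186, 182, 186, 185, 185, 186, 184, 170, 123, 84, 85, 91, 96, 102, 109, 112, 116, 116, 124, 125, 128, 126, 118, 122, 117, 111, 107, 106, 97, 93, 104, 134, 174, 171, 162, 160, 158, 169, 177, 190, 194, 201, 204, 203]
```

Call:
drive_tool(
  increments=[
    {"grip":1,"tx":-0.0015,"ty":0,"tz":-0.004,"turn":0},
    {"grip":1,"tx":-0.0015,"ty":0,"tz":-0.004,"turn":0},
    {"grip":1,"tx":-0.0015,"ty":0,"tz":-0.004,"turn":0},
    {"grip":1,"tx":-0.0015,"ty":0,"tz":-0.004,"turn":0},
    {"grip":1,"tx":-0.0015,"ty":0,"tz":-0.004,"turn":0},
  ],
)

```text
clock: 17.25
position: [0.4857, 0.0021, 0.0962]
ee_rot: [2.401, 2.023, -0.0]
force: [0.5, 0.7, -1.2]
width: 0.174
```

```bash
python3 - <<'E'
from fit import *
o=observe();s=get_image("scene");print(o["position"],o["clock"],o["force"],o["width"],abs(o["dq"]).max(),R.from_rotvec(o["ee_rot"]).as_matrix()[:,2])
print("pin",fitpin("scene",None,s,.079,.121,[.4275,-.0717]))
# amber window vs prediction in scene
s=s.astype(int);m=((s[...,0]-s[...,2])>60)&(s[...,1]>40)&(s[...,1]<150)
p=o["position"]+[0,0,.0037];by=np.array([.1719,.9851,0]);bx=np.array([.9851,-.1719,0])
q=np.array([proj("scene",p-.012*by+i*.006*bx+[0,0,j]) for i in(-1,1) for j in(-.025,.025)]);print("pred",q.mean(0),q.min(0),q.max(0))
x0,y0=(q.min(0)-6).astype(int);x1,y1=(q.max(0)+7).astype(int);yy,xx=np.where(m[y0:y1,x0:x1]);print("seen",xx.mean()+x0,yy.mean()+y0,xx.min()+x0,xx.max()+x0,yy.min()+y0,yy.max()+y0)
E
```

```text
[0.4857 0.0021 0.0962] 17.25 [ 0.5031  0.683  -1.1768] 0.17369553736417281 0.002285800639176326 [ 0.0012 -0.0015 -1.    ]
pin (array([ 0.4272, -0.0726]), np.float64(0.0978043912175649), np.uint64(71))
pred [319.0437 195.5343] [317.5686 187.5579] [320.5555 203.5391]
seen 319.375 195.95833333333334 318 326 188 206
```

The cell sits within half a pixel of its prediction in the scene image, the pin is unchanged, and the arm is at rest. I'm handing in.

```bash
python3 -c "
from cell import *
print(sign_off())"
```

```text
the job is handed in; nothing more can be done
None
```

I moved the red pin into the ear hole and let go of it. I then took the amber cell from the rack with the fingers on its frosted faces, and the arm is still holding it upright in the beam. I handed in at 17.3 s on the robot clock; the sign-off gives no verdict.

**Pin:** It pushed home with 11 N of upward force at the expected seated height. The wrist and scene pictures showed the collar on the ear. The pin's position was unchanged in the last scene image.

**Cell:**
- **Grip:** The opening read 16 mm, which matches the frosted faces.
- **Pose:** The TCP is at (0.4857, 0.0021, 0.0962) and the fingers are vertical to about 2 mrad. That should put the cell's middle at 100 mm.
- **Scene image:** The amber window lay within about 0.5 pixel of its predicted place.

**Disagreement:** The checks on the beam's sideways position did not fully agree. The lamp and ear put it at about 0 mm from my estimate and the detector at about +1.7 mm. I set the cell about 0.6 mm to the detector's side.

**Not checked:** I never looked at the green cell or the other objects again after the grasp. No unexpected force showed at the end of any move.

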